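Press the measuring tools home in the foam tray

ROBOT

A 7-joint arm with a two-finger parallel gripper is mounted at the origin on a cart in front of the work surface, level with it; the furniture and walls round the work are solid. World frame = base frame: x ahead of the robot, y to its left, z up, the work surface at z = 0. Lengths are in mm, angles in rad, forces in N, time in s.
With the tool pointing down it reaches from about 400 to 875 mm from the base axis. Payload 4.4 kg.
Tool frame: the origin (TCP) lies at the very end of the fingers, on their centre line; the grasp point (between the pads) lies 19 mm behind it; z points along the fingers, y is the line along which they close (so a half turn about z gives the same grasp; the last joint's range is limited). The gripper opens to 85 mm and grips with 20 to 120 N. Pads are 22 mm wide; open, the fingers measure 114 mm over their backs; the gripper's body (76 mm by 85 mm) begins 54 mm behind the grasp point. The pads swing forward as they close: fully open they stand 13 mm farther back than shut.
Start: joints at [-1.35, 0.628, 0.038, 1.517, -0.027, 0.996, -0.02], TCP at [183.85, 623.472, 207.013] pointing down, gripper open.
Joint ranges: [-3.06, 3.06], [-0.37, 2.12], [-1.25, 1.32], [0.18, 2.47], [-1.1, 4.24], [0.23, 1.98], [-2.94, 2.94]. Speed limits (rad/s): [2.57, 2.57, 3.14, 3.14, 3.14, 3.14, 3.14].

INTERFACE

Orientations are given as [roll, pitch, yaw] about the fixed x, y, z axes, in that order (R = Rz(yaw) Ry(pitch) Rx(roll)).
In Python, from cell import read_state, get_image, camera_info, finish_job gives the robot as it stands.
- The arm moves only by the tool play_rows, never from a script. Its argument "deltas" is one flat list of numbers, 7 for each row, row after row: the shift along the tool's x, y, z in mm, then the turn, a rotation vector about the tool's x, y, z in rad, then the opening, from 0 (shut) to 1 (fully open). In form: [dx, dy, dz, ax, ay, az, grip, dx, dy, dz, ax, ay, az, grip, ...]. A call has 1 to 10 rows; each row is the pose to reach, as a shift and turn from the pose commanded when the call began, along the tool's axes at that moment; what a row does not reach only later rows make up. A row lasts 1/8 s, in which the tool goes at most 62.5 mm and 10.7 degrees, less where a joint would pass 70% of its speed; a pose out of reach is approached as far as the arm can. A call with a gripper value outside its range is refused whole. The fingers move at their own pace and stop on an object; the grip force is fixed at half the most. Time passes only in rows, so rows that repeat a pose let the fingers close. It gives the time, the measured TCP pose, the force, the opening and the grip force at its end, in the units of the state.
- read_state(): the state, without advancing time (a new reading comes with each control period).
- get_image(name): name is "scene" or "top" or "wrist"; returns the picture (480x640x3 uint8, red, green, blue); there is no depth.
- camera_info(name): a dict with "fx", "fy", "cx", "cy" (pixels), "T" (4x4, takes a point from camera to world coordinates). Camera axes: x right, y down, z forward; pixel columns grow to the right and rows downward; lengths in mm; the calibration is good to about 2 mm. A picture is of the moment at which its call begins: read the wrist's pose just before it. camera_info takes no time and is no camera call; for the wrist camera it gives the pose at the moment of the call.
- finish_job(): hands the job in; it is judged then, once.
The state is a dict: "clock": time; "qpos": joint angles; "qd": joint speeds; "tau": joint torques, N m; "eef_pos": TCP position; "tool_rot": TCP orientation; "force": force on the tool from outside, world axes, zero at the start; "torque": the same for the moment, N m; "width": finger opening in mm; "gripper_force": force on a finger pad.
Only numpy, scipy, OpenCV 4.12 (cv2) and the standard library are available. Lean on these libraries where they do the work, as an engineer would, in place of code of your own. Each camera call takes 0.05 s, during which the arm holds its last target. There are 200 camera calls.

TASK

Put the three measuring tools away in the foam tray: press the slide caliper that lies across the foam, the dial thickness gauge and the engineer's square each into the cutout of its own shape, until it sits flat on the bottom of the cutout. Leave the glue bottle, the tin and the spring clamp standing or lying where they are.

Things in the scene. Friction and masses are not known exactly. Their poses are not given: they have to be found in the camera images.
- tray: grey plastic tray, 210 x 146 mm, fixed to the table, rim 33 mm high, filled with black foam whose top is 34 mm above the table. Three cutouts 10 mm deep with a light grey floor, 2 mm clear all round a tool, with 9 mm half-moon thumb notches. Origin: centre of the underside; x along the long side, to the right seen from the robot, y away from it, each within about 0.3 rad
- caliper_seat (a point): point on the floor of the caliper's cutout (far left, F-shaped, jaws towards the robot) where the caliper's origin ends when seated, its axes parallel to the tray's. Four springy foam ribs grip the caliper's  laid in, a tool stops about 6 mm above the floor; pushing it home takes about 8 to 15 N near the ribs' middle, 5 mm from here along x
- gauge_seat (a point): point on the floor of the gauge's cutout (near left: a round for the dial and a rectangle for the frame) where the gauge's origin ends when seated, axes parallel to the tray's. The same four ribs, at x -1 and 47 mm on the frame's sides y -20 and 34 mm from here; press both arms of the frame down
- square_seat (a point): point level with the floor of the square's cutout (on the right, L-shaped, blade away from the robot) where the square's origin ends when seated, axes parallel to the tray's. The same four ribs, along both sides of the stock at x -24 and 8 mm from here; press near x -8, y -30 mm
- caliper: steel slide caliper with black body, lying flat across the foam at the start, over the other cutouts. Origin: centre of the body's underside. Body 52 (x) x 28 (y) x 18 mm high; beam 14 wide, 5 thick, from x -44 to 104 mm; two pairs of jaws, 5 thick: long ones x -44 to -18 down to y -44 mm, short ones up to y 22 mm. z up; 0.11 to 0.23 kg. Grasp the body across y
- gauge: dial thickness gauge lying on its back, dial up; grey C-frame 20 mm high: arms x -8 to 6 and x 40 to 54 mm, both y -20 to 34 mm, joined by a spine y 20 to 34 mm. Round steel dial case, 46 mm across, 24 high, centred at x -29, y -8 mm; thin spindle across the throat at y -8 mm. Origin: on the underside at the middle of its 106 x 65 mm outline; z up; 0.14 to 0.28 kg. Grasp the spine across y at x 23
- square: engineer's square, L-shaped, lying flat: dark steel stock x -35 to 35, y -41 to -19 mm, 18 mm high; steel blade x 19 to 35, y -19 to 41 mm, 3 mm thick, 7.5 to 10.5 mm above the underside. Origin: level with the stock's underside at the middle of its 70 x 82 mm outline; z up; 0.15 to 0.31 kg. Grasp the stock across y
- glue_bottle: white glue bottle with orange nozzle, 53 mm across, 165 mm high, standing behind on the right; not to be disturbed. Origin: centre of its underside
- glue_tin: plain open steel tin, 68 mm across, 59 mm high, standing behind on the left; not to be disturbed. Origin: centre of its underside
- spring_clamp: blue plastic spring clamp, 111 x 58 x 21 mm, lying behind the tray on the right; not to be disturbed. Origin: centre of its underside
- tape_dispenser: bench tape dispenser, 212 x 58 mm, 120 mm high, fixed; an obstacle between the tray and the tool on the left. Origin: centre of its underside

How it is judged (in metres and radians):
At the end, for the whole second after the job is handed in: caliper, gauge and square each rest in their own cutout: underside within 2 mm of the cutout floor, origin within 4 mm of the seat point in plan, x axis within 0.08 rad of the tray's, level within 0.04 rad, and still (z of caliper in the frame of caliper_seat between -0.002 and 0.002 m and horizontal distance between caliper and caliper_seat below 0.004 m and angle between the x axis of caliper and the x axis of caliper_seat, either way round below 0.08 rad and angle between each of caliper, gauge, square's own z axis and vertical below 0.04 rad and linear speed of each of caliper, gauge, square below 0.01 m/s and z of gauge in the frame of gauge_seat between -0.002 and 0.002 m and horizontal distance between gauge and gauge_seat below 0.004 m and angle between the x axis of gauge and the x axis of gauge_seat, either way round below 0.08 rad and z of square in the frame of square_seat between -0.002 and 0.002 m and horizontal distance between square and square_seat below 0.004 m and angle between the x axis of square and the x axis of square_seat, either way round below 0.08 rad); the robot touches nothing.
It fails at once if the glue bottle is shifted by more than 25 mm or tipped by more than 0.4 rad (distance of glue_bottle from where it was at the start of the episode above 0.025 m or angle between glue_bottle's own z axis and vertical above 0.4 rad).
It fails at once if the tin is shifted by more than 25 mm or tipped by more than 0.4 rad (distance of glue_tin from where it was at the start of the episode above 0.025 m or angle between glue_tin's own z axis and vertical above 0.4 rad).
It fails at once if the spring clamp is shifted by more than 25 mm or tipped by more than 0.4 rad (distance of spring_clamp from where it was at the start of the episode above 0.025 m or angle between spring_clamp's own z axis and vertical above 0.4 rad).
It also fails if it takes over 72 s, if anything falls off the work surface, if the arm or the gripper's body presses on something with over 40 N, if the wrist force passes 120 N, or if a joint passes its speed limit or range.

## Working session

There is one attempt and no reset: what is moved stays moved. The work goes in short steps, Python scripts to look and compute and a tool call to move; the robot and the scene stay as the last step left them, time stands still between calls to the robot, and variables do not carry over. Pictures are saved under pics/ and viewed, at most 10 in all, crops included, and the job is handed in when it is done.

Besides the shell and the picture viewer there is one more tool, called after "Emit:" as name(argument=value, ...), one argument or row to a line, values as JSON. play_rows: Moves the arm, as the interface text tells. Its arguments: {"type":"object","properties":{"deltas":{"type":"array"}},"required":["deltas"]}

```bash
mkdir -p pics; cat > h.py <<'E'
import numpy as np, cv2
from cell import *
from scipy.spatial.transform import Rotation as R
def snap(n,f):
    c=camera_info(n); im=get_image(n); cv2.imwrite('pics/'+f,im[:,:,::-1]); return im,c
def ray(c,u,v,z):
    T=np.array(c['T']); d=T[:3,:3]@np.array([(u-c['cx'])/c['fx'],(v-c['cy'])/c['fy'],1]); o=T[:3,3]
    return o+d*(z-o[2])/d[2]
def proj(c,p):
    T=np.array(c['T']); q=T[:3,:3].T@(np.array(p,float)-T[:3,3]); return q[0]/q[2]*c['fx']+c['cx'],q[1]/q[2]*c['fy']+c['cy']
E
python3 - <<'E'
from h import *
im,c=snap('top','top.png'); np.save('top.npy',im)
print(c); s=read_state(); print(s)
snap('scene','scene.png')
E
```

```text
{'fx': 546.9042616991934, 'fy': 546.9042616991934, 'cx': 318.8245186763762, 'cy': 234.5738113965881, 'T': array([[ 9.97533538e-03, -9.89240871e-01,  1.45955443e-01,
         4.10960954e+02],
       [-9.99949673e-01, -1.00245690e-02,  3.98203628e-04,
         3.77924456e+01],
       [ 1.06922111e-03, -1.45952070e-01, -9.89291085e-01,
         1.35385187e+03],
       [ 0.00000000e+00,  0.00000000e+00,  0.00000000e+00,
         1.00000000e+00]])}
{'clock': 0.05, 'qpos': array([-1.34981484,  0.62929727,  0.03843494,  1.51836814, -0.02698723,
        0.99627791, -0.01998832]), 'qd': array([-9.93171653e-04, -8.36832973e-04,  2.03579395e-03, -1.09884272e-03,
        8.50800075e-04, -5.85056815e-05, -5.12374502e-04]), 'tau': array([ 2.74944017e-03, -5.65053070e+01,  1.23190496e+00, -1.94195902e+01,
        1.13198589e-02,  5.30637990e-03,  2.23720929e-05]), 'eef_pos': array([183.64937995, 622.83089158, 206.12060674]), 'tool_rot': array([-3.13975998e+00,  2.81008859e-05,  2.85483550e+00]), 'force': array([ 0.10122539, -0.9236019 ,  0.49954086]), 'torque': array([ 0.01968965,  0.01174769, -0.01405403]), 'gripper_force': 0.0, 'width': 85.82986870473651}
```

View pics/top.png

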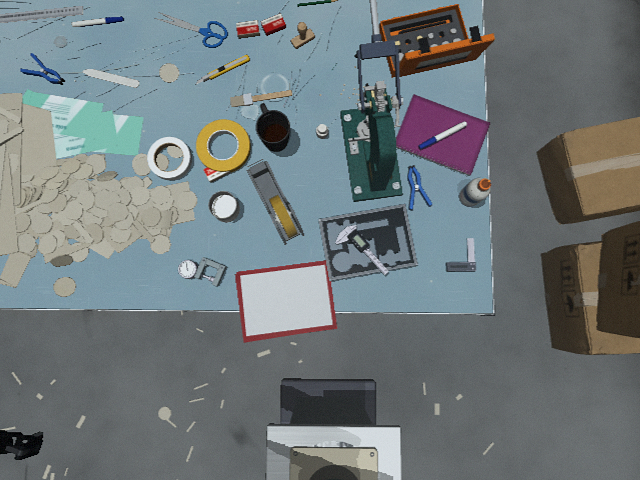

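View pics/scene.png

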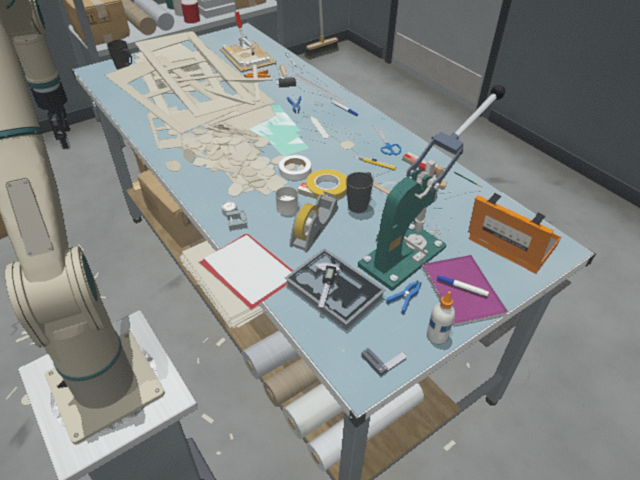

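The top view shows the tray at about (367,242) with the caliper across it, the gauge at (200,270), the square at (463,258), the dispenser at (275,205), the tin at (224,206), the clamp at (418,188) and the bottle at (478,190). I'll enlarge these.

```bash
python3 - <<'E'
from h import *
im=np.load('top.npy')[:,:,::-1]; c=camera_info('top')
k=5
def crop(u,v,w,h): return cv2.resize(im[v:v+h,u:u+w],None,fx=k,fy=k,interpolation=cv2.INTER_CUBIC)
o=np.zeros((600,800,3),np.uint8)
o[:425,:525]=crop(315,202,105,85)
o[:250,530:800]=crop(175,250,54,50)
o[260:510,530:730]=crop(442,232,40,50)
cv2.imwrite('pics/c.png',o)
for n,u,v,z in [('tray',367,242,34),('gauge',200,270,20),('square',463,258,18),('cal',360,245,50),('disp0',254,165,20),('disp1',295,240,20),('bottle',480,190,100),('tin',224,206,59),('edge',300,310,0),('edgeR',492,310,0),('clampL',410,207,0),('press',400,195,0),('pressL',350,200,0)]: print(n,ray(c,u,v,z).round())
print(camera_info('wrist'))
E
```

```text
tray [589. -79.  34.]
gauge [517. 328.  20.]
square [ 554. -316.   18.]
cal [579. -61.  50.]
disp0 [783. 203.  20.]
disp1 [594.  97.  20.]
bottle [ 705. -339.  100.]
tin [669. 268.  59.]
edge [423.  83.   0.]
edgeR [ 428. -388.    0.]
clampL [ 683. -191.    0.]
press [ 714. -166.    0.]
pressL [700. -40.   0.]
{'fx': 357.14146453364776, 'fy': 357.14146453364776, 'cx': 321.34407405936736, 'cy': 239.70216315544673, 'T': array([[ 2.82655696e-01,  9.07086802e-01,  3.11928342e-01,
         1.02143867e+02],
       [ 9.59219877e-01, -2.66706877e-01, -9.36198140e-02,
         6.47018927e+02],
       [-1.72786371e-03,  3.25670040e-01, -9.45481909e-01,
         3.73387153e+02],
       [ 0.00000000e+00,  0.00000000e+00,  0.00000000e+00,
         1.00000000e+00]])}
```

View pics/c.png

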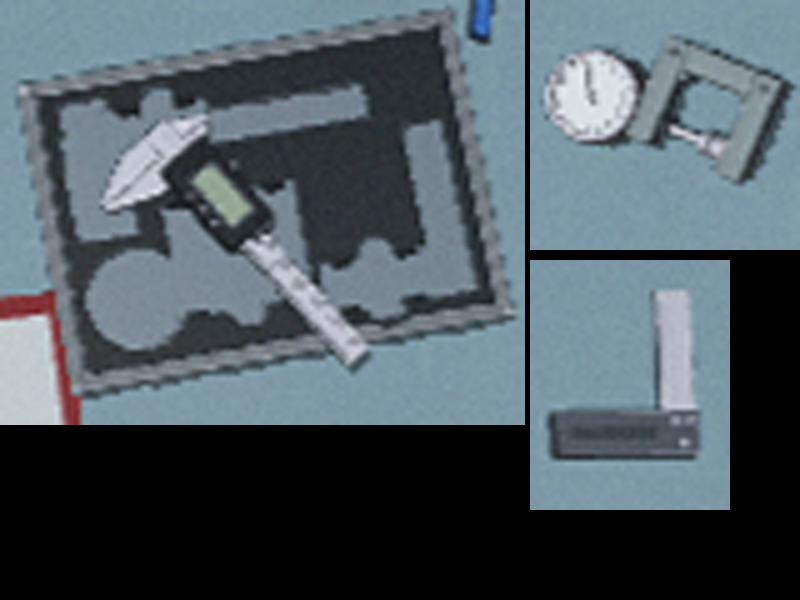

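The crop shows the tray corners at (20,88), (450,12), (515,318) and (82,392). The dial round's centre is at (137,298) and the caliper body at (218,193). The beam ends at (358,356) and the long jaw's tip is at (105,208). In the insets, the gauge dial is at (590,95) and the square's stock runs from (550,432) to (698,435). Next I'll fit poses to these points.

```bash
cat >> h.py <<'E'
def fit(loc,w):
    """2D rigid fit local->world; returns x,y,phi,residuals"""
    A=np.array(loc,float); B=np.array(w,float)[:,:2]; a=A-A.mean(0); b=B-B.mean(0)
    ph=np.arctan2((a[:,0]*b[:,1]-a[:,1]*b[:,0]).sum(),(a*b).sum())
    M=np.array([[np.cos(ph),-np.sin(ph)],[np.sin(ph),np.cos(ph)]]); t=B.mean(0)-M@A.mean(0)
    return t,ph,np.linalg.norm(A@M.T+t-B,axis=1)
def loc(t,ph,p):
    M=np.array([[np.cos(ph),-np.sin(ph)],[np.sin(ph),np.cos(ph)]]); return M.T@(np.array(p)[:2]-t)
def glob(t,ph,p):
    M=np.array([[np.cos(ph),-np.sin(ph)],[np.sin(ph),np.cos(ph)]]); return M@np.array(p,float)+t
def delta(x,y,z,yaw,roll=np.pi):
    s=read_state(); Rn=R.from_euler('xyz',s['tool_rot']); Rt=R.from_euler('xyz',[roll,0,yaw])
    d=Rn.inv().apply(np.array([x,y,z])-s['eef_pos']); a=(Rn.inv()*Rt).as_rotvec()
    return d.round(1).tolist(),a.round(4).tolist()
E
python3 - <<'E'
from h import *
c=camera_info('top')
W=lambda pts,u0,v0,ox,oy: [ray(c,u0+(a-ox)/5-.4,v0+(b-oy)/5-.4,z) for a,b,z in pts]
tr=fit([(-105,73),(105,73),(105,-73),(-105,-73)],W([(20,88,33),(450,12,33),(515,318,33),(82,392,33)],315,202,0,0))
print('tray',tr)
for n,p in [('gaugedial',(137,298,24)),('calleft-top',(62,110,34)),('calbeam right',(367,103,24)),('caljawbot',(110,240,24)),('sqTR',(436,122,24)),('sqBR',(478,290,24)),('sqBL',(325,310,24)),('gaugeR-top',(297,182,24)),('gaugeRbot',(312,305,24))]:
    print(n,loc(tr[0],tr[1],W([p],315,202,0,0)[0]).round(1))
print('cal',fit([(0,0),(104,0),(-40,-44),(-40,22)],W([(218,193,52),(358,356,39),(105,208,39),(205,118,39)],315,202,0,0)))
print('gauge',fit([(-29,-8),(-8,34),(54,34),(54,-20),(-8,-20)],W([(590,95,24),(672,38,20),(787,86,20),(742,182,20),(640,143,20)],175,250,530,0)))
print('square',fit([(-35,-19),(-35,-41),(35,-41),(35,41),(19,41)],W([(550,412,18),(550,456,18),(697,456,18),(690,290,10),(655,290,10)],442,232,530,260)))
E
```

```text
tray (array([589.16512082, -81.6491962 ]), np.float64(-1.3816469770747912), array([4.92499231, 3.60360543, 5.00981786, 2.33485997]))
gaugedial [-70.5 -34.5]
calleft-top [-90.2  61.9]
calbeam right [58.9 40.2]
caljawbot [-78.3  -4.1]
sqTR [90.5 24.8]
sqBR [ 94.1 -60.3]
sqBL [ 18.7 -56.6]
gaugeR-top [17.4  7.7]
gaugeRbot [ 12.9 -53.1]
cal (array([587.42063813, -58.7102715 ]), np.float64(-2.4034916594322464), array([3.69702772, 5.09804948, 4.59685509, 4.13801346]))
gauge (array([515.00072081, 326.17175275]), np.float64(-1.9380938023579017), array([3.98950204, 0.76010029, 1.68188953, 2.53686023, 6.13149123]))
square (array([ 563.43210294, -309.16825699]), np.float64(-1.5736692822225378), array([1.63323049, 1.70188968, 0.47819581, 2.05496483, 1.01540802]))
```

```bash
python3 -c "
from h import *
print(delta(585,-62,190,.738))"
```

```text
([-578.7, -543.4, 17.1], [-0.001, 0.0018, 2.1168])
```

Emit:
play_rows(
  deltas=[-579,-543,17,0,0,2.117,1,-579,-543,17,0,0,2.117,1,-579,-543,17,0,0,2.117,1,-579,-543,17,0,0,2.117,1,-579,-543,17,0,0,2.117,1,-579,-543,17,0,0,2.117,1,-579,-543,17,0,0,2.117,1,-579,-543,17,0,0,2.117,1,-579,-543,17,0,0,2.117,1,-579,-543,17,0,0,2.117,1],
)

```text
clock: 1.35
eef_pos: [500.7, 83.0, 193.5]
tool_rot: [-3.141, -0.0, 0.974]
force: [0.6, 0.5, -0.1]
width: 85.3
gripper_force: 0.0
```

```bash
python3 -c "
from h import *
print(delta(585,-62,190,.738))"
```

```text
([-72.6, 151.2, 3.5], [-0.0003, -0.0002, 0.2361])
```

Emit:
play_rows(
  deltas=[-73,145,3,0,0,0.22,1,-73,145,3,0,0,0.22,1,-73,145,3,0,0,0.22,1,-73,145,3,0,0,0.22,1,-73,145,3,0,0,0.22,1],
)

```text
clock: 1.98
eef_pos: [579.1, -55.8, 190.0]
tool_rot: [-3.14, 0.0, 0.76]
force: [-0.7, 1.8, -1.0]
width: 85.9
gripper_force: 0.0
```

```bash
python3 - <<'E'
from h import *
s=read_state(); im,c=snap('wrist','w1.png'); np.save('w1.npy',im); import pickle; pickle.dump(c,open('w1.pkl','wb'))
print(s['eef_pos'],s['tool_rot'],abs(s['qd']).max())
cv2.imwrite('pics/w1b.png',cv2.resize(im[:,:,::-1],(800,600),interpolation=cv2.INTER_CUBIC))
E
```

```text
[579.09705446 -55.77405545 190.03989383] [-3.13958701e+00  3.19057377e-04  7.60258652e-01] 0.02583021399731623
```

View pics/w1b.png

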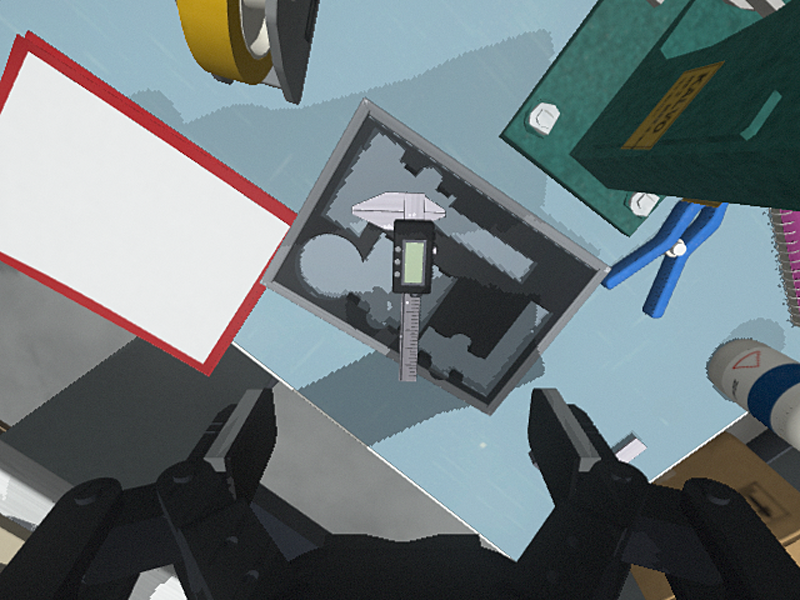

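The wrist view shows the whole tray, with corners at about (365,98), (608,268), (492,412) and (263,283). The caliper lies with its body at (414,255) and the beam's end at (408,380). I'll rectify the tray to scale so I can read the cutout edges.

```bash
cat >> h.py <<'E'
def rectify(im,c,t,ph,z,k=3.5,hw=114,hh=85):
    src=[];dst=[]
    for a,b in [(-hw,hh),(hw,hh),(hw,-hh),(-hw,-hh)]:
        g=glob(t,ph,(a,b)); src.append(proj(c,(g[0],g[1],z))); dst.append(((a+hw)*k,(hh-b)*k))
    H=cv2.getPerspectiveTransform(np.float32(src),np.float32(dst)); return cv2.warpPerspective(im,H,(int(2*hw*k),int(2*hh*k)),flags=cv2.INTER_CUBIC)
E
python3 - <<'E'
from h import *
import pickle
im=np.load('w1.npy'); c=pickle.load(open('w1.pkl','rb'))
w=[ray(c,a/1.25-.1,b/1.25-.1,33) for a,b in [(365,98),(608,268),(492,412),(263,283)]]
t=fit([(-105,73),(105,73),(105,-73),(-105,-73)],w); print('tray',t)
cal=fit([(0,0),(104,0),(-40,-44),(-40,22)],[ray(c,a/1.25,b/1.25,z) for a,b,z in [(414,256,52),(408,381,39),(353,211,39),(446,213,39)]]); print('cal',cal)
r=rectify(im,c,t[0],t[1],34); cv2.imwrite('pics/r1.png',r[:,:,::-1]); print(r.shape, loc(t[0],t[1],np.array(c['T'])[:3,3]))
np.save('t.npy',[*t[0],t[1]])
E
```

```text
tray (array([589.61457491, -78.90651425]), np.float64(-1.375998119767466), array([3.78887699, 1.58067133, 2.44093571, 3.10117962]))
cal (array([587.01349755, -58.20324872]), np.float64(-2.404433232507007), array([6.32645165, 4.25551885, 5.34542659, 5.16641195]))
(595, 798, 3) [-69.80511522  64.61609478]
```

View pics/r1.png

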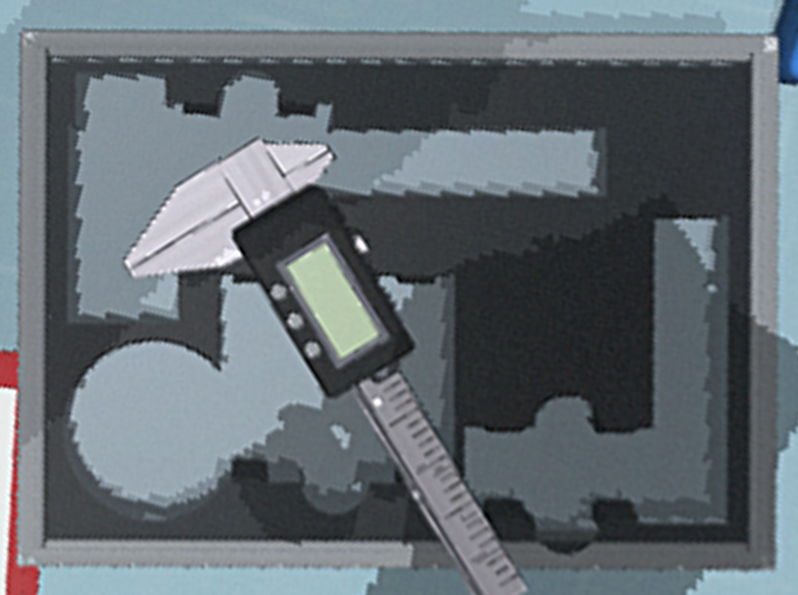

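The rectified view (3.5 px/mm) shows these edges:
- **Caliper cutout:** x 72 to 605, beam rows 130 to 193.
- **Gauge:** dial round centre at (156,429), cutout right edge at 455 and top edge at 277.
- **Square:** cutout x 463 to 727, rows 218 to 523.

The cutout sizes agree with those given (152 mm, 50 mm and 74 mm). From these I get seats in the tray frame of caliper (-47.2,39.1), gauge (-40.3,-29.8) and square (56,-20.9).

```bash
python3 - <<'E'
from h import *
import pickle
c=pickle.load(open('w1.pkl','rb')); t=np.load('t.npy'); T,ph=t[:2],t[2]-.005
b=ray(c,413.5/1.25,257/1.25,52); e=ray(c,408/1.25,381/1.25,39); j=ray(c,415/1.25,195/1.25,39)
ct=camera_info('top'); print('body',b,'top cam',ray(ct,315+218/5-.4,202+193/5-.4,52))
print('dir end',np.arctan2(*(e-b)[1::-1]),np.hypot(*(e-b)[:2]),'jaw',np.arctan2(*(e-j)[1::-1]),np.hypot(*(e-j)[:2]))
S={n:glob(T,t[2],p) for n,p in dict(cal=(-47.2,39.1),gau=(-40.3,-29.8),squ=(56,-20.9)).items()}; print(S,ph)
phi=np.arctan2(*(e-j)[1::-1])
print(delta(b[0],b[1],90,phi+np.pi)); print(delta(b[0],b[1],41,phi+np.pi))
E
```

```text
body [591.06946998 -54.34158681  52.        ] top cam [590.32510144 -56.42289159  52.        ]
dir end -2.4116277242150854 105.44032390135825 jaw -2.4097459833511103 146.60328785127044
{'cal': array([618.8386307 , -25.03068884]), 'gau': array([552.57737668, -45.13706137]), 'squ': array([ 579.94970133, -137.89295522])} -1.380998119767466
([9.2, 7.9, 100.1], [-0.002, 0.0001, 0.0296])
([9.2, 8.0, 149.1], [-0.002, 0.0001, 0.0296])
```

Emit:
play_rows(
  deltas=[9,8,60,0,0,0.03,1,9,8,110,0,0,0.03,0.8,9,8,140,0,0,0.03,0.6,9,8,149,0,0,0.03,0.5,9,8,149,0,0,0.03,0,9,8,149,0,0,0.03,0,9,8,149,0,0,0.03,0,9,8,149,0,0,0.03,0,9,8,149,0,0,0.03,0],
)

```text
clock: 3.15
eef_pos: [592.0, -56.4, 41.9]
tool_rot: [3.141, -0.0, 0.73]
force: [0.1, 0.4, 0.5]
width: 0.2
gripper_force: 0.0
```

```bash
python3 - <<'E'
from h import *
print(delta(618.8,-25,90,-1.381+np.pi)); s=read_state(); print(s['eef_pos'],s['tool_rot'])
E
```

```text
([41.0, -5.6, -48.1], [0.0004, -0.0002, -1.0308])
[591.99749602 -56.44561806  41.92606487] [ 3.14136029e+00 -3.81346837e-04  7.29832453e-01]
```

The fingers shut on nothing, so I need to look.

```bash
python3 - <<'E'
from h import *
im,c=snap('wrist','w2.png'); print(read_state()['width'])
im2,c2=snap('scene','s2.png')
a=cv2.resize(im,(800,600))[60:600,150:650]; b=cv2.resize(im2[240:340,270:400],None,fx=2.3,fy=2.3,interpolation=cv2.INTER_CUBIC)
o=np.zeros((600,800,3),np.uint8); o[:540,:500]=a; o[:b.shape[0],500:500+b.shape[1]]=b[:,:300]
cv2.imwrite('pics/v2.png',o[:,:,::-1])
E
```

```text
-0.3286624270937719
```

View pics/v2.png

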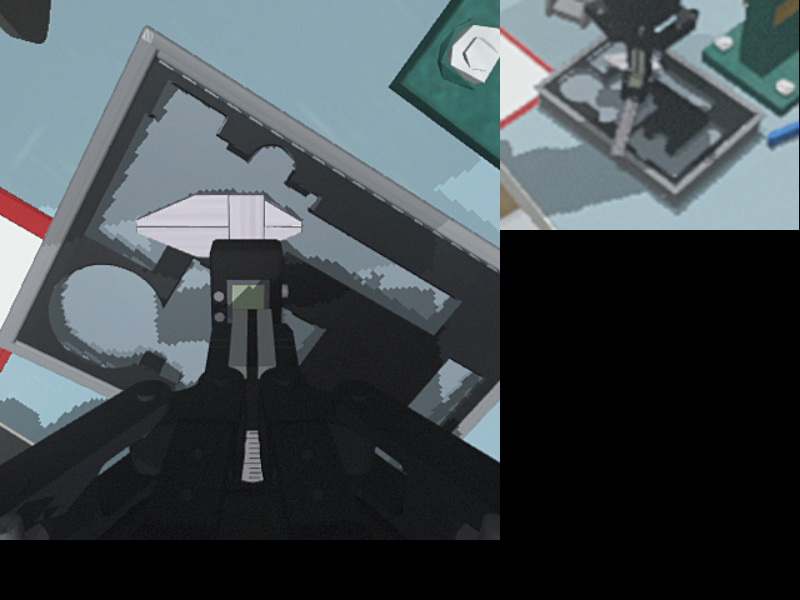

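```bash
python3 - <<'E'
from h import *
c=camera_info('wrist'); s=read_state(); P=lambda p:(np.array(proj(c,p))*1.25-[150,60]).round(1)
print('tcp',P(s['eef_pos']),[P(s['eef_pos']+[0,0,z]) for z in (5,10,15)])
t=np.array([591.,-55.5]);ph=-2.4105
for zt in (42,52):
  print(zt,[P([*glob(t,ph,q),zt]) for q in [(-26,14),(-26,-14),(26,0)]],[P([*glob(t,ph,q),zt-13]) for q in [(104,0),(-44,0),(-40,-44),(-40,22)]])
print(s['force'],s['tau'])
E
```

```text
tcp [253.3 298.4] [array([253.3, 303.9]), array([253.4, 309.8]), array([253.4, 316. ])]
42 [array([285.4, 239.3]), array([214.6, 239.4]), array([250.3, 352.8])] [array([250.7, 468.4]), array([250. , 187.5]), array([143.5, 197.2]), array([303.3, 197. ])]
52 [array([287.3, 248. ]), array([212.5, 248.1]), array([250.2, 366.5])] [array([250.6, 484.7]), array([249.9, 193.1]), array([137.6, 203.2]), array([306.1, 203. ])]
[-0.04632245 -0.22883298 -1.02480613] [-1.66692375e-02 -5.54050076e+01  8.16679090e+00 -1.15941685e+01
  7.50353647e-03  7.70116549e-04 -3.25904793e-04]
```

```bash
python3 - <<'E'
from h import *
import pickle
c=pickle.load(open('w1.pkl','rb')); Rt=R.from_euler('xyz',[-3.13958701,3.19e-4,.760258652]); p0=np.array([579.097,-55.774,190.04])
P=lambda q:(np.array(proj(c,p0+Rt.apply(q)))*1.25).round(0)
for h in (0,13,26): print(h,[P([x,y,-h]) for x in (-11,11) for y in (-43,43)])
c=camera_info('wrist'); s=read_state(); Rt=R.from_euler('xyz',s['tool_rot'])
P=lambda q:(np.array(proj(c,s['eef_pos']+Rt.apply(q)))*1.25-[150,60]).round(0)
for h in (0,10,20,40): print(h,[P([x,y,-h]) for x in (11,) for y in (-10,0,10)])
E
```

```text
0 [array([302., 382.]), array([505., 382.]), array([298., 334.]), array([509., 334.])]
13 [array([295., 398.]), array([512., 398.]), array([290., 348.]), array([517., 348.])]
26 [array([287., 417.]), array([520., 417.]), array([282., 363.]), array([526., 364.])]
0 [array([229., 274.]), array([253., 274.]), array([278., 274.])]
10 [array([228., 284.]), array([253., 284.]), array([279., 284.])]
20 [array([226., 296.]), array([254., 296.]), array([281., 296.])]
40 [array([223., 324.]), array([254., 324.]), array([285., 324.])]
```

Projecting the fingers into both wrist pictures puts the real tips well behind the nominal TCP, about 30 mm when shut. That fits with there being no contact. I'll probe down in small steps until I feel contact.

Emit:
play_rows(
  deltas=[0,0,4,0,0,0,0,0,0,8,0,0,0,0,0,0,8,0,0,0,0],
)

```text
clock: 3.62
eef_pos: [591.4, -56.4, 33.0]
tool_rot: [-3.141, 0.001, 0.73]
force: [0.3, 0.8, 0.2]
width: -0.0
gripper_force: 0.0
```

Emit:
play_rows(
  deltas=[0,0,3,0,0,0,0,0,0,5,0,0,0,0,0,0,6,0,0,0,0,0,0,6,0,0,0,0],
)

```text
clock: 4.12
eef_pos: [591.7, -56.4, 27.8]
tool_rot: [-3.141, -0.0, 0.73]
force: [-1.6, 0.5, 2.6]
width: 0.0
gripper_force: 1.5
```

Emit:
play_rows(
  deltas=[0,0,1,0,0,0,0,0,0,2,0,0,0,0,0,0,2,0,0,0,0],
)

```text
clock: 4.5
eef_pos: [591.9, -56.4, 27.7]
tool_rot: [-3.141, -0.001, 0.73]
force: [-5.8, 1.8, 18.5]
width: -0.1
gripper_force: 9.1
```

Contact came at TCP z 27.8 on the body's top at 52, so the real finger ends lie 24 mm behind the nominal TCP when shut. I'll allow for that from here: lift, open, go down deeper and grasp.

Emit:
play_rows(
  deltas=[0,0,-20,0,0,0,0.3,0,0,-20,0,0,0,0.55,0,0,-20,0,0,0,0.55,0,0,-10,0,0,0,0.55,0,0,5,0,0,0,0.55,0,0,16,0,0,0,0.55,0,0,16,0,0,0,0.3,0,0,16,0,0,0,0,0,0,16,0,0,0,0,0,0,16,0,0,0,0],
)

```text
clock: 5.75
eef_pos: [592.5, -57.4, 9.7]
tool_rot: [3.14, -0.0, 0.729]
force: [3.1, -2.6, 4.3]
width: 26.6
gripper_force: 60.5
```

Gripped at 26.6 mm. The tips are at about foam height, which would block laying in, so I'll regrip 6 mm higher and lift.

Emit:
play_rows(
  deltas=[0,0,0,0,0,0,0.45,0,0,-3,0,0,0,0.45,0,0,-6,0,0,0,0.45,0,0,-6,0,0,0,0,0,0,-6,0,0,0,0,0,0,-6,0,0,0,0,0,0,-6,0,0,0,0,0,0,-30,0,0,0,0,0,0,-46,0,0,0,0,0,0,-46,0,0,0,0],
)

```text
clock: 7.0
eef_pos: [592.7, -56.5, 56.6]
tool_rot: [3.14, -0.001, 0.73]
force: [0.3, -0.0, -2.4]
width: 26.3
gripper_force: 59.6
```

```bash
python3 - <<'E'
from h import *
print(delta(618.8,-25,58,-1.381+np.pi)); s=read_state(); print(s['eef_pos'],s['tool_rot'])
E
```

```text
([40.5, -6.1, -1.4], [0.0022, -0.0005, -1.0306])
[592.6718881  -56.53259994  56.55754171] [ 3.14000430e+00 -1.42377672e-03  7.29953529e-01]
```

Emit:
play_rows(
  deltas=[41,-6,0,0,0,-1.031,0,41,-6,0,0,0,-1.031,0,41,-6,0,0,0,-1.031,0,41,-6,0,0,0,-1.031,0,41,-6,0,0,0,-1.031,0,41,-6,0,0,0,-1.031,0,41,-6,20,0,0,-1.031,0,41,-6,25,0,0,-1.031,0,41,-6,25,0,0,-1.031,0],
)

```text
clock: 8.12
eef_pos: [617.3, -24.6, 29.1]
tool_rot: [-3.139, -0.0, 1.76]
force: [-0.8, -0.1, -0.8]
width: 26.2
gripper_force: 59.5
```

```bash
python3 - <<'E'
from h import *
import pickle
s=read_state(); im,c=snap('wrist','w3.png'); np.save('w3.npy',im); pickle.dump(c,open('w3.pkl','wb'))
print(s['eef_pos'],s['tool_rot'],abs(s['qd']).max())
t=np.load('t.npy'); r=rectify(im,c,t[:2],-1.381,34); cv2.imwrite('pics/r3.png',r[:,:,::-1]); print(loc(t[:2],-1.381,np.array(c['T'])[:3,3]),np.array(c['T'])[2,3])
E
```

```text
[617.34768707 -24.56261883  29.14566504] [-3.13900304e+00 -3.77537505e-04  1.75995730e+00] 0.01992529408912727
[-132.44506668   37.13157234] 196.39246381129144
```

View pics/r3.png

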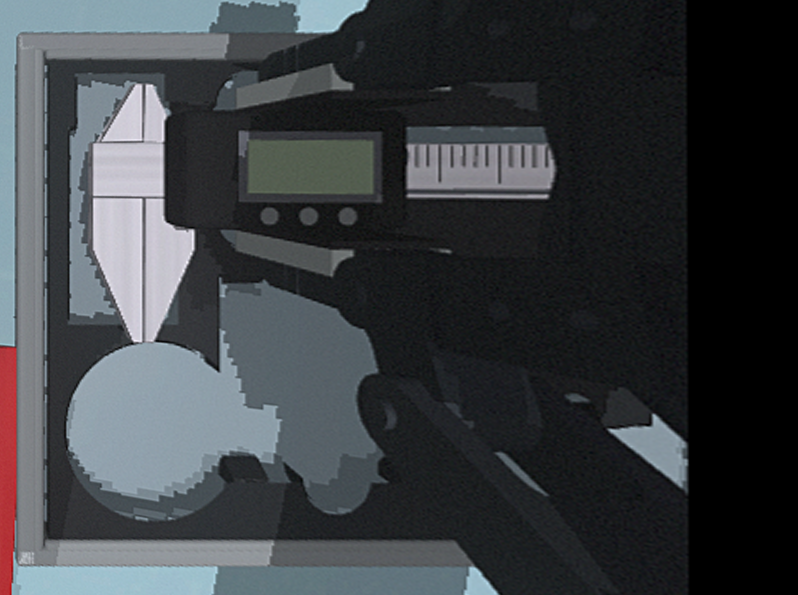

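The held caliper, at underside z of about 47, has its beam's left end at column 92, beam rows 142 to 197 and jaw tips at rows 84 and 342. The cutout spans rows 73 to 325 with its left edge at column 70. Allowing for parallax, the caliper needs +1.5 mm in tray x and +2.5 mm in tray y. I'll correct that and lower it.

Emit:
play_rows(
  deltas=[-1.5,2.5,0,0,0,0,0,-1.5,2.5,8,0,0,0,0,-1.5,2.5,12,0,0,0,0,-1.5,2.5,15,0,0,0,0,-1.5,2.5,17,0,0,0,0,-1.5,2.5,17,0,0,0,0],
)

```text
clock: 8.93
eef_pos: [621.0, -25.6, 13.5]
tool_rot: [-3.141, -0.0, 1.761]
force: [0.2, 0.3, -1.6]
width: 26.4
gripper_force: 59.6
```

Emit:
play_rows(
  deltas=[0,0,2,0,0,0,0,0,0,3,0,0,0,0,0,0,3,0,0,0,0],
)

```text
clock: 9.3
eef_pos: [620.7, -25.9, 10.9]
tool_rot: [-3.141, -0.0, 1.761]
force: [-3.4, -0.5, 3.3]
width: 26.5
gripper_force: 60.3
```

Emit:
play_rows(
  deltas=[0,0,0,0,0,0,0.5,0,0,-10,0,0,0,0.5,-5,0,-40,0,0,0,0.3,-5,0,-40,0,0,0,0,-5,0,-40,0,0,0,0,-5,0,-25,0,0,0,0,-5,0,-15,0,0,0,0,-5,0,-11,0,0,0,0,-5,0,-8,0,0,0,0,-5,0,-7,0,0,0,0],
)

```text
clock: 10.55
eef_pos: [621.7, -30.4, 17.8]
tool_rot: [-3.141, -0.001, 1.761]
force: [-3.0, 1.2, 9.1]
width: 0.2
gripper_force: 4.5
```

Emit:
play_rows(
  deltas=[0,0,1.5,0,0,0,0,0,0,2.5,0,0,0,0,0,0,2.5,0,0,0,0],
)

```text
clock: 10.92
eef_pos: [621.8, -30.4, 17.8]
tool_rot: [3.142, -0.001, 1.761]
force: [-6.5, 1.5, 21.2]
width: -0.0
gripper_force: 10.2
```

It is home: z is 17.8, which is 10 mm below the first contact, and it is rigid at 21 N. Next is the square.

```bash
python3 - <<'E'
from h import *
print(delta(534,-304,60,1.568)); print(delta(534,-304,-18,1.568))
E
```

```text
([-252.1, -137.8, -42.5], [-0.0001, -0.001, 0.1927])
([-252.2, -137.8, 35.5], [-0.0001, -0.001, 0.1927])
```

Emit:
play_rows(
  deltas=[0,0,-60,0,0,0,0.3,-55,-30,-70,0,0,0.19,0.6,-110,-60,-70,0,0,0.19,0.6,-165,-90,-70,0,0,0.19,0.6,-220,-120,-65,0,0,0.19,0.6,-252,-138,-50,0,0,0.19,0.6,-252,-138,-45,0,0,0.19,0.6,-252,-138,-45,0,0,0.19,0.6],
)

```text
clock: 11.92
eef_pos: [534.2, -302.9, 59.5]
tool_rot: [-3.141, -0.002, 1.571]
force: [-0.0, 0.3, 0.5]
width: 51.5
gripper_force: 0.0
```

```bash
python3 - <<'E'
from h import *
import pickle
print(delta(534,-304,-18,1.568)); s=read_state(); im,c=snap('wrist','w4.png'); print(s['eef_pos'],s['tool_rot'])
t=np.array([564.,-307]);ph=-1.574
r=rectify(im,c,t,ph,18,k=5,hw=80,hh=60); cv2.imwrite('pics/r4.png',r[:,:,::-1])
pickle.dump(c,open('w4.pkl','wb'))
E
```

```text
([-1.2, -0.1, 77.5], [-0.0007, -0.0016, 0.0032])
[ 534.17267327 -302.88210669   59.5462944 ] [-3.14092435e+00 -1.63229797e-03  1.57119881e+00]
```

View pics/r4.png

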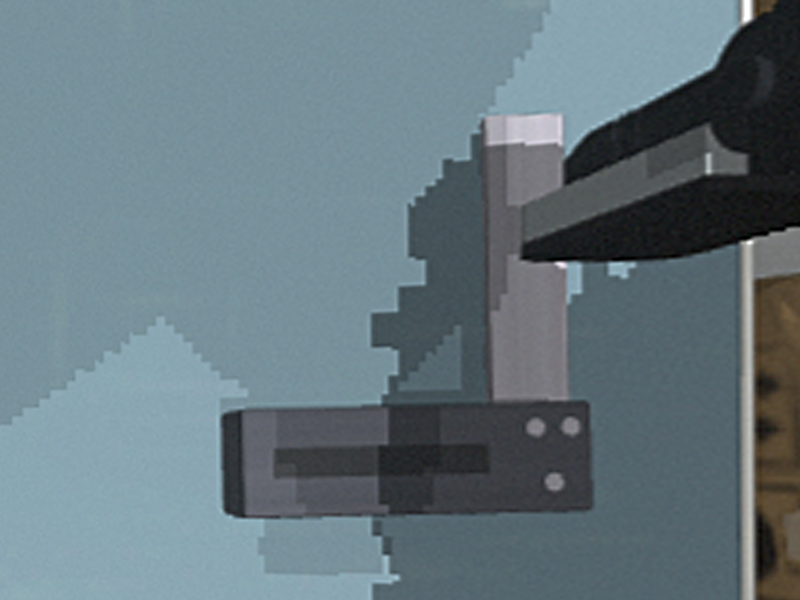

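The square's stock spans columns 243 to 592 and rows 404 to 514, tilted +0.023 rad. That puts its centre near (532,-310), about 2 mm and 4 mm from my estimate. I'll correct and grasp.

Emit:
play_rows(
  deltas=[-4.5,-2,30,0,0,-0.02,0.6,-4.5,-2,60,0,0,-0.02,0.55,-4.5,-2,77,0,0,-0.02,0.5,-4.5,-2,77,0,0,-0.02,0.2,-4.5,-2,77,0,0,-0.02,0,-4.5,-2,77,0,0,-0.02,0,-4.5,-2,77,0,0,-0.02,0,-4.5,-2,77,0,0,-0.02,0],
)

```text
clock: 12.98
eef_pos: [532.3, -308.7, -16.6]
tool_rot: [3.141, 0.0, 1.591]
force: [0.6, -0.0, -3.0]
width: 20.2
gripper_force: 61.1
```

```bash
python3 - <<'E'
from h import *
s=read_state(); print(s['eef_pos'],s['tool_rot'])
t=np.load('t.npy'); S=glob(t[:2],-1.381,(56-3,-20.9-30))+np.array([1.5,-0.5]); print(S); print(delta(S[0],S[1],29,-1.381+np.pi))
E
```

```text
[ 532.28491695 -308.70185242  -16.60378748] [3.14122645e+00 2.16035325e-04 1.59073344e+00]
[ 551.12752329 -141.05751345]
([167.2, 22.2, -45.6], [0.0003, 0.0002, -0.1699])
```

Emit:
play_rows(
  deltas=[0,0,-50,0,0,0,0,30,4,-85,0,0,-0.17,0,90,12,-85,0,0,-0.17,0,150,20,-75,0,0,-0.17,0,167,22,-55,0,0,-0.17,0,167,22,-47,0,0,-0.17,0,167,22,-47,0,0,-0.17,0,167,22,-47,0,0,-0.17,0],
)

```text
clock: 13.98
eef_pos: [550.9, -143.6, 30.7]
tool_rot: [3.141, 0.002, 1.758]
force: [-0.0, 0.6, -3.1]
width: 20.0
gripper_force: 61.1
```

```bash
python3 - <<'E'
from h import *
import pickle
s=read_state(); im,c=snap('wrist','w5.png'); np.save('w5.npy',im); pickle.dump(c,open('w5.pkl','wb'))
print(s['eef_pos'],s['tool_rot'],abs(s['qd']).max(),s['width'])
t=np.load('t.npy'); r=rectify(im,c,t[:2],-1.381,34); cv2.imwrite('pics/r5.png',r[:,:,::-1]); print(loc(t[:2],-1.381,np.array(c['T'])[:3,3]),np.array(c['T'])[2,3])
E
```

```text
[ 550.92577208 -143.64334344   30.6571667 ] [3.14099721e+00 1.56546546e-03 1.75774887e+00] 0.0069746107881282805 20.047921550280204
[-28.35228389 -50.90452286] 197.73644260268372
```

View pics/r5.png

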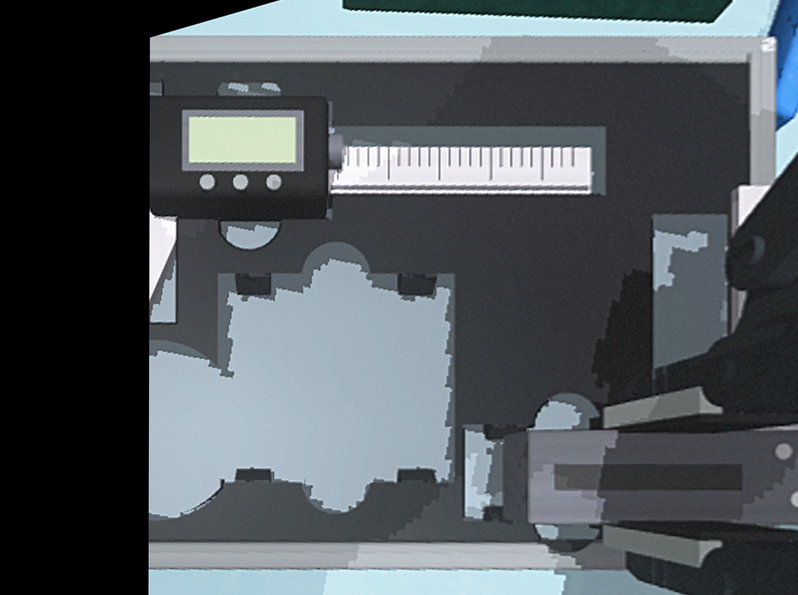

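The held square's stock has its left edge at column 528 and rows 429 to 523, at top z 65. The cutout spans columns 463 to 727, with stock rows 425 to 520. The caliper sits in its cutout. The square must go -3.5 mm in tray x and +1 mm in tray y, then down.

Emit:
play_rows(
  deltas=[3.5,1,0,0,0,-0.005,0,3.5,1,8,0,0,-0.005,0,3.5,1,12,0,0,-0.005,0,3.5,1,15,0,0,-0.005,0,3.5,1,17,0,0,-0.005,0,3.5,1,17,0,0,-0.005,0],
)

```text
clock: 14.78
eef_pos: [551.2, -138.7, 14.3]
tool_rot: [3.141, 0.001, 1.765]
force: [-2.3, -1.3, 10.8]
width: 20.3
gripper_force: 63.0
```

Emit:
play_rows(
  deltas=[0,0,0,0,0,0,0.5,0,0,-10,0,0,0,0.5,5,0,-40,0,0,0,0.3,5,0,-40,0,0,0,0,5,0,-40,0,0,0,0,5,0,-25,0,0,0,0,5,0,-15,0,0,0,0,5,0,-10,0,0,0,0,5,0,-6,0,0,0,0,5,0,-4,0,0,0,0],
)

```text
clock: 16.02
eef_pos: [549.6, -132.7, 17.7]
tool_rot: [-3.141, -0.001, 1.766]
force: [-5.9, 0.2, 22.7]
width: -0.4
gripper_force: 11.2
```

The square is home too (z 17.7, rigid at 23 N). Now the gauge: I'll go over the dispenser at height.

```bash
python3 - <<'E'
from h import *
g=glob(np.array([515,326.2]),-1.938,(23,27)); print(g); print(delta(g[0],g[1],90,-1.938+np.pi))
E
```

```text
[531.94288276 295.04011034]
([423.1, 65.4, -72.0], [-0.0012, -0.0004, 0.562])
```

Emit:
play_rows(
  deltas=[0,0,-60,0,0,0,0.3,30,5,-115,0,0,0.1,0.6,85,13,-132,0,0,0.2,0.6,145,22,-132,0,0,0.35,0.6,205,31,-132,0,0,0.5,0.6,265,41,-132,0,0,0.56,0.6,325,50,-132,0,0,0.56,0.6,385,60,-115,0,0,0.56,0.6,423,65,-85,0,0,0.56,0.6,423,65,-75,0,0,0.56,0.6],
)

```text
clock: 17.27
eef_pos: [529.3, 299.6, 89.7]
tool_rot: [-3.138, 0.0, 1.213]
force: [-0.2, -0.6, 0.0]
width: 51.6
gripper_force: 0.0
```

Emit:
play_rows(
  deltas=[0,0,0,0,0,0,0.34,0,0,0,0,0,0,0.34],
)

```text
clock: 17.52
eef_pos: [533.2, 293.0, 93.0]
tool_rot: [3.14, -0.0, 1.203]
force: [0.2, -0.7, 0.4]
width: 28.6
gripper_force: 0.0
```

```bash
cat > g.py <<'E'
from h import *
import pickle
from scipy.optimize import minimize
def edges():
    a=np.linspace(0,2*np.pi,120); E=[]
    for p,q in [((-8,34),(54,34)),((54,34),(54,-20)),((54,-20),(40,-20)),((40,-20),(40,20)),((40,20),(6,20)),((6,20),(6,-20)),((6,-20),(-8,-20)),((-8,-20),(-8,34))]:
        n=int(np.hypot(q[0]-p[0],q[1]-p[1])); E+=[(*(np.array(p)+(np.array(q)-p)*s),20) for s in np.linspace(0,1,n)]
    D=[(-29+23*np.cos(x),-8+23*np.sin(x),24) for x in a]
    return np.array(E),np.array(D)
def fitg(im,c,x0,zb,rng=(8,8,.1),mask=None):
    """best pose of gauge (underside at zb) by gradient strength along its outline"""
    g=cv2.GaussianBlur(im.astype(np.float32),(0,0),1.2); G=np.zeros(im.shape[:2],np.float32)
    for k in range(3): G=np.maximum(G,np.hypot(cv2.Sobel(g[:,:,k],5,1,0),cv2.Sobel(g[:,:,k],5,0,1)))
    G=np.minimum(G,60)
    T=np.array(c['T']); E,D=edges(); pts=np.vstack([E,D])
    def sc(x):
        ph=x[2]; X=np.c_[x[0]+np.cos(ph)*pts[:,0]-np.sin(ph)*pts[:,1],x[1]+np.sin(ph)*pts[:,0]+np.cos(ph)*pts[:,1],zb+pts[:,2]]
        q=(X-T[:3,3])@T[:3,:3]; u=q[:,0]/q[:,2]*c['fx']+c['cx']; v=q[:,1]/q[:,2]*c['fy']+c['cy']
        return cv2.remap(G,u.astype(np.float32)[None],v.astype(np.float32)[None],cv2.INTER_LINEAR).mean()
    best=max(((sc((x0[0]+a,x0[1]+b,x0[2]+p)),a,b,p) for a in np.arange(-rng[0],rng[0]+.1,1.5) for b in np.arange(-rng[1],rng[1]+.1,1.5) for p in np.arange(-rng[2],rng[2]+.01,.02)))
    x=np.array(x0)+best[1:]; r=minimize(lambda y:-sc(np.array(y)*[1,1,.02]),x/[1,1,.02],method='Nelder-Mead')
    return r.x*[1,1,.02],-r.fun,sc(x0)
E
python3 - <<'E'
from g import *
s=read_state(); im,c=snap('wrist','w6.png'); print(s['eef_pos'],s['tool_rot'],s['width'])
print('wrist',fitg(im,c,(515,326.2,-1.938),0)); print('top',fitg(np.load('top.npy'),camera_info('top'),(515,326.2,-1.938),0))
E
```

```text
[533.19609218 292.99476787  93.02423894] [ 3.14003859e+00 -1.72151430e-04  1.20285418e+00] 28.57369507621517
wrist (array([516.16393509, 330.9246817 ,  -1.96163276]), np.float64(52.763648986816406), np.float32(33.535652))
top (array([515.6732243 , 318.72895829,  -1.95331036]), np.float64(57.37723159790039), np.float32(52.31999))
```

```bash
sed -i 's/mask=None/cap=60/; s/np.minimum(G,60)/np.minimum(G,cap)/' g.py; python3 - <<'E'
from g import *
s=read_state(); im=cv2.imread('pics/w6.png')[:,:,::-1]; c=camera_info('wrist')
for cap in (40,120,300):
  print('wrist',fitg(im,c,(515,326.2,-1.938),0,(12,12,.12),cap)); print('top',fitg(np.load('top.npy'),camera_info('top'),(515,326.2,-1.938),0,(12,12,.12),cap))
g=cv2.cvtColor(im,cv2.COLOR_RGB2GRAY); u,v=proj(c,[*glob(np.array([516.2,330.9]),-1.9616,(-29,-8)),24]); print(u,v,g.shape)
h=cv2.HoughCircles(g,cv2.HOUGH_GRADIENT,1.5,80,param1=120,param2=30,minRadius=25,maxRadius=60); print(h[0][:4] if h is not None else h)
g=cv2.cvtColor(np.load('top.npy'),cv2.COLOR_RGB2GRAY); u,v=proj(camera_info('top'),[*glob(np.array([516.2,330.9]),-1.9616,(-29,-8)),24]); print('top dial pred',u,v,'seen',175+60/5,250+95/5)
E
```

```text
wrist (array([516.03004739, 331.31863871,  -1.95774429]), np.float64(38.045440673828125), np.float32(24.646841))
top (array([515.60056332, 330.19552064,  -1.96641545]), np.float64(39.552833557128906), np.float32(38.17597))
wrist (array([516.29043164, 330.78855408,  -1.96767131]), np.float64(85.54444885253906), np.float32(46.3603))
top (array([515.66011708, 318.87650565,  -1.93151674]), np.float64(98.74848175048828), np.float32(78.77009))
wrist (array([516.28137071, 330.7166805 ,  -1.96784989]), np.float64(102.6439437866211), np.float32(52.04844))
top (array([515.81891281, 331.51640845,  -1.97661299]), np.float64(123.85389709472656), np.float32(88.797455))
266.01559537895463 158.44347519666974 (480, 640)
[[518.25 198.75  55.75]
 [263.25 156.75  32.5 ]
 [560.25 419.25  50.65]
 [512.25  47.25  36.85]]
top dial pred 186.04944918428933 268.71931629860336 seen 187.0 269.0
```

Both cameras and the Hough circle agree on the gauge pose, about (516.2,330.9), -1.966 rad.

```bash
python3 - <<'E'
from h import *
g=glob(np.array([516.2,330.9]),-1.966,(23,27)); print(g); print(delta(g[0],g[1],-16,-1.966+np.pi))
E
```

```text
[532.26387867 299.27798548]
([5.2, -3.3, 109.2], [0.0016, -0.0008, 0.0274])
```

Emit:
play_rows(
  deltas=[5,-3,40,0,0,0.027,0.34,5,-3,75,0,0,0.027,0.34,5,-3,95,0,0,0.027,0.34,5,-3,108,0,0,0.027,0.34,5,-3,108,0,0,0.027,0.34,5,-3,108,0,0,0.027,0,5,-3,108,0,0,0.027,0,5,-3,108,0,0,0.027,0,5,-3,108,0,0,0.027,0,5,-3,108,0,0,0.027,0],
)

```text
clock: 18.82
eef_pos: [532.0, 300.8, -14.6]
tool_rot: [3.14, -0.002, 1.179]
force: [-0.0, -1.1, 5.9]
width: 12.2
gripper_force: 61.8
```

```bash
python3 - <<'E'
from h import *
s=read_state(); print(s['eef_pos'],s['tool_rot'])
t=np.load('t.npy'); S=glob(t[:2],-1.381,(-40.3+23,-29.8+27))+np.array([1.5,-0.5]); print(S); print(delta(S[0],S[1],140,-1.381+np.pi))
E
```

```text
[531.95012807 300.83236173 -14.63274109] [ 3.14013112e+00 -1.51721242e-03  1.17862840e+00]
[585.10105673 -62.94542075]
([-315.6, 188.4, -154.8], [0.0019, -0.001, -0.582])
```

Emit:
play_rows(
  deltas=[0,0,-40,0,0,0,0,0,0,-95,0,0,0,0,-20,10,-145,0,0,0,0,-70,42,-155,0,0,-0.1,0,-120,72,-155,0,0,-0.2,0,-170,101,-155,0,0,-0.3,0,-220,131,-155,0,0,-0.4,0,-265,158,-155,0,0,-0.5,0,-300,180,-155,0,0,-0.582,0,-316,188,-155,0,0,-0.582,0],
)

```text
clock: 20.08
eef_pos: [583.8, -66.6, 139.2]
tool_rot: [3.142, 0.001, 1.756]
force: [0.3, -0.1, -1.5]
width: 12.0
gripper_force: 60.8
```

Emit:
play_rows(
  deltas=[0,0,50,0,0,0,0,0,0,90,0,0,0,0,0,0,108,0,0,0,0,0,0,108,0,0,0,0,0,0,108,0,0,0,0],
)

```text
clock: 20.7
eef_pos: [585.3, -63.1, 32.5]
tool_rot: [3.139, 0.001, 1.761]
force: [0.1, -0.3, -2.0]
width: 12.2
gripper_force: 60.8
```

```bash
python3 - <<'E'
from g import *
s=read_state(); im,c=snap('wrist','w7.png'); np.save('w7.npy',im); pickle.dump(c,open('w7.pkl','wb'))
print(s['eef_pos'],s['tool_rot'],abs(s['qd']).max(),s['width'],s['force'])
t=np.load('t.npy'); r=rectify(im,c,t[:2],-1.381,34); cv2.imwrite('pics/r7.png',r[:,:,::-1]); print(loc(t[:2],-1.381,np.array(c['T'])[:3,3]),np.array(c['T'])[2,3])
E
```

```text
[585.29118511 -63.06192049  32.49967584] [3.13912656e+00 7.29245004e-04 1.76100602e+00] 0.012985215433150073 12.185027135799746 [ 0.07491903 -0.28270376 -2.04458477]
[-100.89655899   -2.55775879] 199.6215983037617
```

View pics/r7.png

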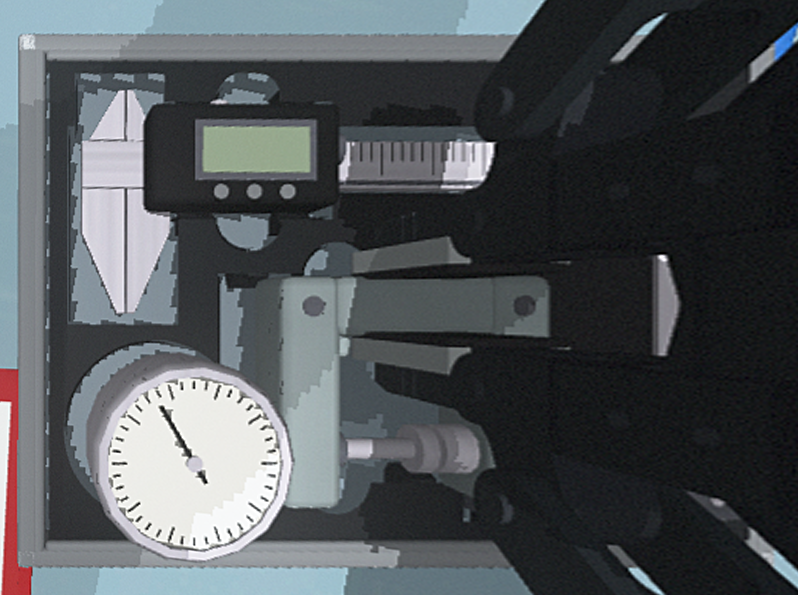

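The held gauge has its dial centre at (194,463) and radius 97 px, the left arm at columns 283 to 340, and frame rows 277 to 508, all level. Allowing for parallax, its origin is at (-39.3,-29.2) and the seat is at about (-40.8,-29.5). I'll shift it -1.5 mm in tray x and lower it.

Emit:
play_rows(
  deltas=[1.5,-0.3,0,0,0,0,0,1.5,-0.3,8,0,0,0,0,1.5,-0.3,12,0,0,0,0,1.5,-0.3,15,0,0,0,0,1.5,-0.3,17,0,0,0,0,1.5,-0.3,17,0,0,0,0],
)

```text
clock: 21.5
eef_pos: [584.3, -61.7, 14.4]
tool_rot: [3.14, 0.0, 1.761]
force: [2.3, 0.7, 1.4]
width: 11.9
gripper_force: 61.1
```

The gauge is on its ribs (underside about 29). I'll release, rise, and turn 90° so that the two fingertips, about 34 mm apart, press both arms at once.

Emit:
play_rows(
  deltas=[0,0,0,0,0,0,0.36,0,0,0,0,0,0,0.36,0,0,-15,0,0,0,0.36,0,-6,-50,0,0,-0.1,0.4,0,-12,-50,0,0,-0.28,0.4,0,-12,-50,0,0,-0.46,0.4,0,-12,-50,0,0,-0.64,0.4,0,-12,-50,0,0,-0.82,0.4,0,-12,-50,0,0,-1.0,0.4,0,-12,-50,0,0,-1.18,0.4],
)

```text
clock: 22.75
eef_pos: [571.7, -64.6, 65.1]
tool_rot: [-3.141, 0.001, 2.946]
force: [-0.1, -0.5, -0.4]
width: 34.3
gripper_force: 0.0
```

```bash
python3 - <<'E'
from h import *
p=np.array([584.3,-61.7])+12*np.array([-np.sin(1.761),np.cos(1.761)]); print(p,read_state()['eef_pos'])
print(delta(p[0],p[1],40,1.761+1.571)); 
E
```

```text
[572.51641101 -63.96870679] [571.74586382 -64.59413747  65.13484531]
([-0.6, 0.8, 25.1], [-0.001, 0.0007, -0.3856])
```

Emit:
play_rows(
  deltas=[-0.6,0.8,0,0,0,-0.19,0.4,-0.6,0.8,0,0,0,-0.386,0.4,-0.6,0.8,20,0,0,-0.386,0.4,-0.6,0.8,33,0,0,-0.386,0.4,-0.6,0.8,39,0,0,-0.386,0.4,-0.6,0.8,43,0,0,-0.386,0.4,-0.6,0.8,44,0,0,-0.386,0.4,-0.6,0.8,44,0,0,-0.386,0.4],
)

```text
clock: 23.75
eef_pos: [572.9, -63.6, 21.1]
tool_rot: [-3.141, 0.001, -2.957]
force: [-1.4, -0.1, 5.5]
width: 34.0
gripper_force: 2.9
```

Emit:
play_rows(
  deltas=[0,0,1.5,0,0,0,0.4,0,0,3,0,0,0,0.4,0,0,3,0,0,0,0.4],
)

```text
clock: 24.12
eef_pos: [572.9, -63.6, 18.9]
tool_rot: [-3.141, 0.001, -2.957]
force: [-2.5, -1.0, 14.6]
width: 33.8
gripper_force: 7.0
```

Emit:
play_rows(
  deltas=[0,0,1.5,0,0,0,0.4,0,0,3,0,0,0,0.4,0,0,3,0,0,0,0.4],
)

```text
clock: 24.5
eef_pos: [572.9, -63.6, 18.8]
tool_rot: [-3.14, 0.002, -2.957]
force: [-9.1, 0.3, 37.4]
width: 34.2
gripper_force: 19.1
```

Rigid at 37 N, at the expected height. I'll check the far arm with shut fingers; the seated contact should be at z of about 19.8.

Emit:
play_rows(
  deltas=[0,0,-25,0,0,0,0.4,12,-27,-30,0,0,0,0,12,-27,-30,0,0,0,0,12,-27,-30,0,0,0,0,12,-27,-18,0,0,0,0,12,-27,-8,0,0,0,0,12,-27,-5,0,0,0,0,12,-27,-3,0,0,0,0,12,-27,-3,0,0,0,0],
)

```text
clock: 25.62
eef_pos: [565.0, -91.3, 19.6]
tool_rot: [-3.141, -0.001, -2.956]
force: [-7.6, 1.5, 30.5]
width: -0.2
gripper_force: 15.3
```

Emit:
play_rows(
  deltas=[0,0,-20,0,0,0,0,-15,44,-25,0,0,0,0,-15,44,-20,0,0,0,0,-15,44,-8,0,0,0,0,-15,44,-3,0,0,0,0,-15,44,-1,0,0,0,0,-15,44,0,0,0,0,0,-15,44,0,0,0,0,0],
)

```text
clock: 26.62
eef_pos: [570.8, -47.2, 19.6]
tool_rot: [-3.141, -0.002, -2.958]
force: [-8.7, 1.6, 32.0]
width: -0.0
gripper_force: 15.8
```

Both arms read 19.6, so the gauge is down and level. I'll retreat.

Emit:
play_rows(
  deltas=[0,0,-60,0,0,0,0,0,0,-120,0,0,0,0,0,0,-160,0,0,0,0,0,0,-160,0,0,0,0,0,0,-160,0,0,0,0],
)

```text
clock: 27.25
eef_pos: [571.1, -47.1, 175.8]
tool_rot: [3.142, -0.002, -2.958]
force: [-0.8, 0.3, 0.4]
width: 0.3
gripper_force: 0.0
```

```bash
python3 - <<'E'
from g import *
s=read_state(); im,c=snap('wrist','w8.png'); print(s['eef_pos'],s['force'])
t=np.load('t.npy'); S=glob(t[:2],-1.381,(-40.6,-29.6))
for z in (24,30): print(S,fitg(im,c,(*S,-1.381),z,(6,6,.06),120))
E
```

```text
[571.10147073 -47.13358487 175.75474092] [-0.76326113  0.25094254  0.39128081]
[552.88656092 -44.61988437] (array([552.17944463, -44.70587271,  -1.40377955]), np.float64(90.34883117675781), np.float32(87.513824))
[552.88656092 -44.61988437] (array([549.9471553 , -44.29360739,  -1.39393163]), np.float64(84.35302734375), np.float32(67.77036))
```

The fit puts the gauge within 1 mm of its seat, at floor height. The press heights of all three tools match seated, so I'm handing in.

```bash
python3 -c "
from cell import finish_job
print(finish_job())"
```

```text
the job is handed in; nothing more can be done
None
```

I pressed the caliper, square and gauge each into its own cutout. Contact heights showed all three seated on the floor, but I didn't get a judged result back. I handed the job in at about 27 s, without touching the bottle, tin or clamp.

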